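Fetch the dipping frame out of the narrow vat with the hook rod

TASK

Take the hook rod from its rest and use it to fetch the dipping frame that hangs deep inside the narrow wax vat, then hang the frame squarely on both brackets of the drip stand and put the rod back hanging upright in its rest. Handle the frame only with the rod, never with the fingers; feel your way gently, touching the vat and the stand with the rod only lightly (under 6 N) and never forcing the frame against them (under 10 N), and leave the jar, the tin and the pitcher alone.

Things in the scene. Friction and masses are not known exactly. Their poses are not given: they have to be found in the camera images.
- rod: Steel hook rod, 160 g, upright in its rest. z up the rod, hook tip towards -x. Origin: where the axis of a carried 5 mm bar lies in the hook's V bottom. In mm from it: hook 16 wide (y), lowest z -9; throat x -5 to 5; tip = upright tongue x -10 to -5, flat top z 10; shank x 5 to 10 up to z 22, then 8 mm round bar at x 8; flange 36 (x) by 40 at z 90 to 96.
- rod_grip (a point): Point on the rod's wooden grip, 8 mm in x and 130 mm in z from the rod's origin, same axes. The grip is 30 mm (x) by 14 mm (y), from 34 mm below this point to 26 mm above. Take it from above, fingers closing along the rod's y, with a firm grip.
- frame: Flat steel dipping frame, 130 to 250 g. Origin: middle of its top bar (round, 5 mm, 68 long, along y); z up, x square to it, away from its wall. Collars 10 mm thick at y -14 and 14 leave 24 mm of bare bar between them for the hook; side wires at y -34 and 34; weight bar 73 x 12 x 14 below, underside z -58; open window between. Starts hung in the vat.
- vat: Narrow open steel vat, fixed. Origin at table height under the inner face of its bracket wall (the wall nearer the robot); x from that wall into the vat, y along it, z up. Inside x 0 to 76, y -48 to 48 mm; walls 4, rim z 140, floor z 6. The wall between the brackets is flat: a hook tip can touch it and slide along it.
- vat_seat (a point): Where the axis of the bar hung in the vat lies, midway between its two upturned brackets: 10 mm from the wall, 78 mm above the table; axes as the vat. Brackets at y -26 and 26, 6 mm wide, reach 19 mm from the wall, lips 8 mm above this point. To come off, the bar rises 11 mm or more, then moves 15 mm or more from the wall.
- stand: Drip stand, fixed, foot 150 x 130 x 12 mm (x -50 to 100). Upright plate 100 wide, z 23 to 138, faces the stand's +x (away from the robot). Origin at table height under the plate's nominal front face; y along it, z up. The plate is on a stiff slide: its face may be up to 20 mm nearer or farther in x, not measured: feel for it with the hook tip. It yields to no push under 25 N.
- stand_seat (a point): Nominal place of the hung bar's axis on the stand: 10 mm before the nominal plate face (true: 10 mm before the true face), 100 mm above the table, midway between two upturned brackets at y -26 and 26, 6 mm wide, reaching 19 mm from the plate, lips 8 mm above this point; the plate is flat between them. Axes as the stand; fixed, does not follow the slide.
- rest: Wooden rod rest, fixed. Origin at table height. Foot x -70 to 50 mm, 110 wide; post x -60 to -44; two level fork arms x -58 to 22, tops z 124, 24 mm gap (y -12 to 12), open to +x. The rod hangs in the gap, flange on both arms, tip towards the post: rod origin at x -8, y 0, z 34. The hook fits up and down through the gap.
- jar: White candle jar, 72 mm across, 85 mm high, bystander; origin under its centre.
- tin: Round aluminium candle tin, 68 mm across, 50 mm high, bystander; origin under its centre.
- pitcher: Aluminium pouring pitcher, 100 mm across, 120 mm high, handle at one side, bystander; origin under its centre.
Not all that is in view belongs to the job. Leave any pink look-alike of the stand alone.

How it is judged:
By the outcome, as a careful person would: the job done as asked, in the order asked, and still so for the second after the job is handed in, with the robot touching nothing.
It also fails if it takes over 72 s, if anything falls off the work surface, if the arm or the gripper's body presses on something with over 40 N, if the wrist force passes 120 N, or if a joint passes its speed limit or range.

ROBOT

A 7-joint arm with a two-finger parallel gripper is mounted at the origin on the work surface. World frame = base frame: x ahead of the robot, y to its left, z up, the work surface at z = 0. Lengths are in m, angles in rad, forces in N, time in s.
With the tool pointing down it reaches from about 0.375 to 0.925 m from the base axis. Payload 3.1 kg.
Tool frame: the origin (TCP) lies between the finger pads; the fingertips stand 17 mm ahead of it and the grasp point (between the pads) lies 2 mm behind it; z points along the fingers, y is the line along which they close (so a half turn about z gives the same grasp; the last joint's range is limited). The gripper opens to 85 mm and grips with 20 to 120 N. Pads are 22 mm wide; open, the fingers measure 114 mm over their backs; the gripper's body (76 mm by 85 mm) begins 54 mm behind the grasp point. The pads swing forward as they close: fully open they stand 13 mm farther back than shut.
Start: joints at [-1.322, 0.383, 0.044, 1.598, -0.018, 1.161, -0.05], TCP at [0.221, 0.611, 0.223] pointing down, gripper open.
Joint ranges: [-2.61, 2.61], [-0.41, 2.15], [-1.48, 1.57], [0, 2.5], [-1.57, 4.71], [0.05, 1.97], [-2.85, 2.85]. Speed limits (rad/s): [2.79, 2.79, 3.14, 3.14, 3.14, 3.14, 3.14].

INTERFACE

Orientations are given as a unit quaternion [w, x, y, z].
In Python, from plant import robot gives the robot as it stands. The module is installed in compiled form; this text tells all that it offers.
- The arm moves only by the tool carry_out, never from a script. Its argument "motion" is a list of rows, each an object with "delta_pos": the shift along the tool's x, y, z as a fraction of full scale, a list of three; "dr": the turn, a rotation vector about the tool's x, y, z as a fraction of full scale, a list of three. In form: [{"delta_pos": [dx, dy, dz], "dr": [wx, wy, wz]}, ...]. A call has 1 to 20 rows; each row shifts and turns the commanded pose from where the row before left it, along the tool's axes as they then stand; what a row does not reach is not made up. Full scale, the value 1, is 0.3 m for a shift and 0.5 rad for a turn. A row lasts 1/8 s, in which the tool goes at most 62.5 mm and 10.7 degrees, less where a joint would pass 70% of its speed; a pose out of reach is approached as far as the arm can. A call with a number of a shift or a turn outside -1 to 1 is refused whole. A call with a gripper value outside its range is refused whole. "grip" is the closure, from 0 (fully open) to 1 (shut), set as the call begins (left out, the last holds). The fingers move at their own pace and stop on an object; the grip force is fixed at half the most. Time passes only in rows, so rows that do not move let the fingers close. It gives the time, the measured TCP pose, the force, the opening and the grip force at its end, in the units of the state.
- robot.get_state(): the state, without advancing time (a new reading comes with each control period).
- robot.read_camera(name): name is "side" or "top" or "wrist"; returns the picture (384x512x3 uint8, red, green, blue); there is no depth.
- robot.camera_info(name): a dict with "intrinsics" (3x3 intrinsics, pixels), "camera_from_world" (4x4, takes a point from world to camera coordinates). Camera axes: x right, y up, looking along -z (the intrinsics and any distortion apply to the point x, -y, -z); pixel columns grow to the right and rows downward; lengths in m; the calibration is good to about 2 mm. A picture is of the moment at which its call begins: read the wrist's pose just before it. camera_info takes no time and is no camera call; for the wrist camera it gives the pose at the moment of the call.
- robot.hand_in(): hands the job in; it is judged then, once.
The state is a dict: "clock": time; "joint_positions": joint angles; "joint_velocities": joint speeds; "joint_torque": joint torques, N m; "eef_pos": TCP position; "tool_rot": TCP orientation; "ft_force": force on the tool from outside, world axes, zero at the start; "ft_torque": the same for the moment, N m; "width": opening from 0.0 (shut) to 1.0 (fully open); "finger_force": force on a finger pad.
Only numpy, scipy, OpenCV 4.12 (cv2) and the standard library are available. Lean on these libraries where they do the work, as an engineer would, in place of code of your own. Each camera call takes 0.05 s, during which the arm holds its last target. There are 200 camera calls.

## Working session

There is one attempt and no reset: what is moved stays moved. The work goes in short steps, Python scripts to look and compute and a tool call to move; the robot and the scene stay as the last step left them, time stands still between calls to the robot, and variables do not carry over. Pictures are saved under pics/ and viewed, at most 10 in all, crops included, and the job is handed in when it is done.

Besides the shell and the picture viewer there is one more tool, called after "Emit:" in YAML: its name, and indented under it one key for each argument. carry_out: Moves the arm, as the interface text tells. Shift numbers are shares of 0.3 m and turn numbers shares of 0.5 rad, none past 1 either way. Its arguments: {"type":"object","properties":{"motion":{"type":"array"},"grip":{"type":"number"}},"required":["motion"]}

```bash
mkdir -p pics; python3 - <<'E'
from plant import robot
import cv2,numpy as np
s=robot.get_state();print(s)
for n in ["top","side","wrist"]:
    i=robot.camera_info(n);print(n,np.round(i["intrinsics"],1).tolist(),np.round(i["camera_from_world"],4).tolist(), [k for k in i])
    cv2.imwrite(f"pics/{n}0.png",robot.read_camera(n)[:,:,::-1])
a=[cv2.imread(f"pics/{n}0.png") for n in ["top","side"]]
E
```

```text
{'clock': 0.0, 'joint_positions': array([-1.32180634,  0.38387847,  0.04384075,  1.59958592, -0.017876  ,
        1.16119136, -0.04989467]), 'joint_velocities': array([ 4.98838110e-04, -9.36854302e-05,  5.23456393e-04, -6.15277070e-04,
        8.79855371e-05,  9.79897780e-04, -1.01154361e-03]), 'joint_torque': array([ 2.59228445e-04, -4.33460891e+01,  1.02487810e+00, -2.49511868e+01,
        1.06892185e-02,  1.11343875e-02,  9.64614841e-07]), 'eef_pos': array([0.22061053, 0.61038492, 0.22125369]), 'tool_rot': array([-1.46245575e-04,  1.72483837e-01,  9.85011443e-01, -1.32732324e-03]), 'ft_force': array([ 0.84226812,  0.18013789, -0.13146568]), 'ft_torque': array([0.02577373, 0.01076317, 0.01734386]), 'finger_force': 0.0, 'width': 0.9991909554846146}
top [[457.8, 0.0, 260.6], [0.0, 457.8, 196.5], [0.0, 0.0, 1.0]] [[-0.0179, -0.9996, -0.0233, 0.0444], [0.9876, -0.0213, 0.1553, -0.5212], [-0.1557, -0.0203, 0.9876, -1.3197], [0.0, 0.0, 0.0, 1.0]] ['intrinsics', 'camera_from_world']
side [[413.2, 0.0, 255.7], [0.0, 413.2, 195.4], [0.0, 0.0, 1.0]] [[0.9672, -0.2537, 0.0167, -0.4794], [0.15, 0.6227, 0.7679, -0.1865], [-0.2052, -0.7402, 0.6403, -1.1113], [0.0, 0.0, 0.0, 1.0]] ['intrinsics', 'camera_from_world']
wrist [[336.8, 0.0, 253.8], [0.0, 336.8, 188.0], [0.0, 0.0, 1.0]] [[0.3401, 0.9404, -0.0016, -0.648], [-0.8888, 0.3209, -0.3272, 0.0426], [-0.3072, 0.1127, 0.9449, -0.3817], [0.0, 0.0, 0.0, 1.0]] ['intrinsics', 'camera_from_world']
```

View pics/top0.png

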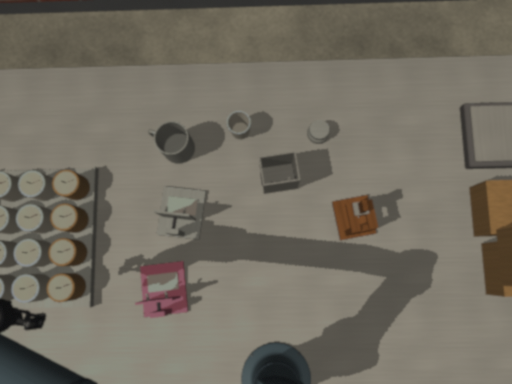

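View pics/side0.png

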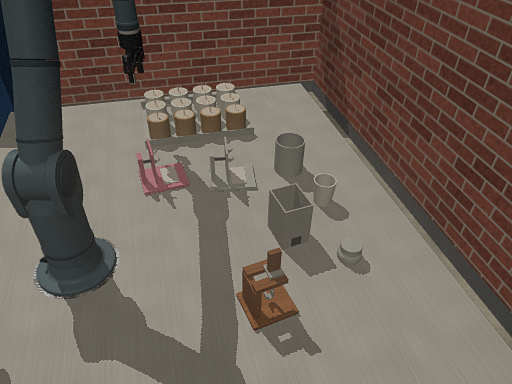

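The top view shows the grey stand at about (182,210), pink decoy (164,290), vat (280,172), rest (355,216). The side view agrees, with the rod's grip at (273,260).

```bash
cat > h.py <<'E'
from plant import robot
import numpy as np, cv2
from scipy.spatial.transform import Rotation as R
def cam(n):
    i=robot.camera_info(n);return np.array(i["intrinsics"]),np.array(i["camera_from_world"])
def ray(c,u,v):
    K,T=c; d=np.linalg.inv(K)@[u,v,1]; d=d*[1,-1,-1]
    return -T[:3,:3].T@T[:3,3], T[:3,:3].T@d
def onz(c,u,v,z):
    o,d=ray(c,u,v); return o+d*(z-o[2])/d[2]
def proj(c,p):
    K,T=c; q=T[:3,:3]@np.asarray(p)+T[:3,3]; q=K@(q*[1,-1,-1]); return q[:2]/q[2]
def quat(s): w,x,y,z=s["tool_rot"]; return R.from_quat([x,y,z,w])
def shot(n,f):
    s=robot.get_state(); c=cam(n); im=robot.read_camera(n)[:,:,::-1].copy(); cv2.imwrite(f"pics/{f}.png",im)
    np.savez(f"pics/{f}.npz",K=c[0],T=c[1]); return s,c,im
def load(f):
    z=np.load(f"pics/{f}.npz"); return (z["K"],z["T"]),cv2.imread(f"pics/{f}.png")
def goto(p,yaw=None):
    "tool-frame fraction of shift to world p; and turn about tool z so tool y has world yaw"
    s=robot.get_state(); q=quat(s); d=q.inv().apply(np.array(p)-s["eef_pos"])
    print("shift mm",np.round(d*1000,1)," fr",np.round(d/0.3,4))
    ty=q.apply([0,1,0]); a=np.arctan2(ty[1],ty[0]); print("tool y yaw",np.degrees(a),"pos",s["eef_pos"])
    if yaw is not None:
        e=(yaw-a+np.pi/2)%np.pi-np.pi/2; print("turn about tool z (rad, assume down)",-e," fr",-e/0.5)
E
python3 - <<'E'
from h import *
c=cam("top"); s=robot.get_state(); print(quat(s).as_matrix().round(3))
for n,u,v,z in [("rest",357,216,.05),("vat",280,165,.14),("stand",182,212,.06),("jar",239,122,.085),("tin",318,130,.05),("pitch",172,138,.12),("pink",164,290,.05)]: print(n,onz(c,u,v,z).round(3))
im=cv2.imread("pics/top0.png")[145:245,150:390]
cv2.imwrite("pics/topc.png",cv2.resize(im,None,fx=3.3,fy=3.3,interpolation=cv2.INTER_CUBIC))
cw=cam("wrist"); print("wrist cam in tool", quat(s).inv().apply(-cw[1][:3,:3].T@cw[1][:3,3]-s["eef_pos"]), quat(s).inv().apply(-cw[1][2,:3]))
E
```

```text
[[-0.94   0.34  -0.001]
 [ 0.34   0.94  -0.002]
 [-0.    -0.002 -1.   ]]
rest [ 0.457 -0.246  0.05 ]
vat [ 0.594 -0.023  0.14 ]
stand [0.478 0.265 0.06 ]
jar [0.739 0.093 0.085]
tin [ 0.72  -0.143  0.05 ]
pitch [0.685 0.284 0.12 ]
pink [0.254 0.317 0.05 ]
wrist cam in tool [ 0.08449374 -0.00088682 -0.15218522] [-3.27120745e-01  5.99708097e-04  9.44982359e-01]
```

View pics/topc.png

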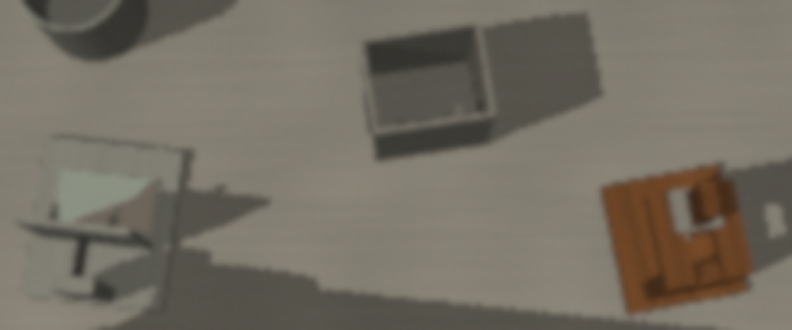

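The crop confirms the layout: the rod's grip stands at crop (710,200), the vat's rim corners are at about (365,42), (475,28), (492,115) and (375,132), and the rest's open side points away from the robot. Next I take close wrist views of each.

Emit:
carry_out:
  motion:
    - {"delta_pos":[0,0,-0.15],"dr":[0,0,0]}
    - {"delta_pos":[0,0,-0.15],"dr":[0,0,0]}
    - {"delta_pos":[-0.155,-0.09,0],"dr":[0,0,-0.17]}
    - {"delta_pos":[-0.155,-0.075,0],"dr":[0,0,-0.17]}
    - {"delta_pos":[-0.16,-0.062,0],"dr":[0,0,-0.17]}
    - {"delta_pos":[-0.166,-0.05,0],"dr":[0,0,-0.17]}
    - {"delta_pos":[-0.17,-0.035,0],"dr":[0,0,0]}
    - {"delta_pos":[-0.17,-0.035,0],"dr":[0,0,0]}
    - {"delta_pos":[-0.17,-0.035,0],"dr":[0,0,0]}
    - {"delta_pos":[-0.17,-0.035,0],"dr":[0,0,0]}
    - {"delta_pos":[-0.17,-0.035,0],"dr":[0,0,0]}
    - {"delta_pos":[0,0,0],"dr":[0,0,0]}
    - {"delta_pos":[0,0,0],"dr":[0,0,0]}

```text
clock: 1.78
eef_pos: [0.6408, 0.4361, 0.3116]
tool_rot: [-0.001, 0.003, 1.0, -0.0]
ft_force: [-0.1, -0.4, -0.5]
width: 1.0
finger_force: 0.0
```

```bash
python3 - <<'E'
from h import *
s,c,im=shot("wrist","w_stand"); print(s["clock"],s["eef_pos"],s["joint_positions"].round(2)); goto([0.6,-0.05,0.33],np.radians(98))
E
```

```text
1.775 [0.64079766 0.4360827  0.31158341] [-0.77  0.59  0.2   1.12 -0.11  1.44  0.98]
shift mm [  37.5 -487.3  -18.1]  fr [ 0.1251 -1.6245 -0.0602]
tool y yaw 89.71398624707707 pos [0.63992427 0.43715778 0.31225911]
turn about tool z (rad, assume down) -0.14461822185403683  fr -0.28923644370807366
```

View pics/w_stand.png

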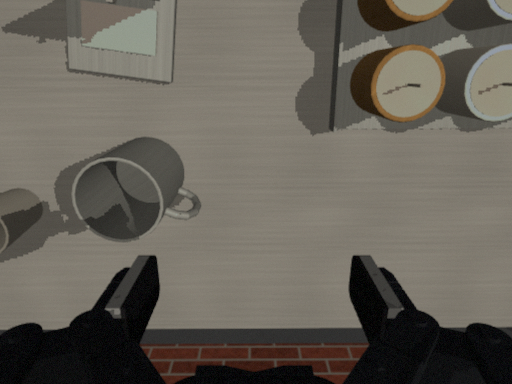

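The wrist view shows the pitcher at (120,195) and the stand's foot at (120,40); I overshot to the left-front. Moving over the stand.

Emit:
carry_out:
  motion:
    - {"delta_pos":[0.11,-0.15,0],"dr":[0,0,0]}
    - {"delta_pos":[0.11,-0.15,0],"dr":[0,0,0]}
    - {"delta_pos":[0.11,-0.15,0],"dr":[0,0,0]}
    - {"delta_pos":[0.11,-0.15,0],"dr":[0,0,0]}
    - {"delta_pos":[0,0,0],"dr":[0,0,0]}

```text
clock: 2.45
eef_pos: [0.5041, 0.2529, 0.3123]
tool_rot: [-0.002, 0.004, 1.0, -0.001]
ft_force: [0.1, 1.1, 0.5]
width: 1.0
finger_force: 0.0
```

```bash
python3 - <<'E'
from h import *
s,c,im=shot("wrist","w_stand2"); print(s["clock"],s["eef_pos"])
E
```

```text
2.45 [0.50406426 0.25288475 0.31226069]
```

Emit:
carry_out:
  motion:
    - {"delta_pos":[-0.067,-0.161,0],"dr":[0,0,0]}
    - {"delta_pos":[-0.067,-0.161,0],"dr":[0,0,0]}
    - {"delta_pos":[-0.067,-0.161,0],"dr":[0,0,0]}
    - {"delta_pos":[-0.067,-0.161,0],"dr":[0,0,0]}
    - {"delta_pos":[-0.067,-0.161,0],"dr":[0,0,0]}
    - {"delta_pos":[-0.067,-0.161,0],"dr":[0,0,0]}
    - {"delta_pos":[0,0,0],"dr":[0,0,0]}

```text
clock: 3.38
eef_pos: [0.6288, -0.0386, 0.3135]
tool_rot: [0.001, 0.007, 1.0, -0.002]
ft_force: [-0.5, -0.3, -0.0]
width: 0.997
finger_force: 0.0
```

```bash
python3 - <<'E'
from h import *
s,c,im=shot("wrist","w_vat"); print(s["clock"],s["eef_pos"])
E
```

```text
3.375 [ 0.62880652 -0.0385892   0.31351601]
```

Emit:
carry_out:
  motion:
    - {"delta_pos":[0.067,-0.155,0],"dr":[0,0,-0.19]}
    - {"delta_pos":[0.067,-0.155,0],"dr":[0,0,-0.19]}
    - {"delta_pos":[0.067,-0.155,0],"dr":[0,0,0]}
    - {"delta_pos":[0.067,-0.155,0],"dr":[0,0,0]}
    - {"delta_pos":[0.067,-0.155,0],"dr":[0,0,0]}
    - {"delta_pos":[0,0,0],"dr":[0,0,0]}

```text
clock: 4.18
eef_pos: [0.5557, -0.28, 0.3136]
tool_rot: [0.0, -0.089, 0.996, -0.001]
ft_force: [-0.2, -0.2, -0.4]
width: 0.996
finger_force: 0.0
```

```bash
python3 - <<'E'
from h import *
s,c,im=shot("wrist","w_rest"); print(s["clock"],s["eef_pos"])
a=[cv2.imread(f"pics/{n}.png") for n in ["w_stand2","w_vat","w_rest"]]
m=np.vstack([np.hstack([a[0],a[1]]),np.hstack([a[2],a[2]*0])])
cv2.imwrite("pics/mont.png",cv2.resize(m,(800,600),interpolation=cv2.INTER_AREA))
E
```

```text
4.175 [ 0.55572478 -0.27996084  0.31355378]
```

View pics/mont.png

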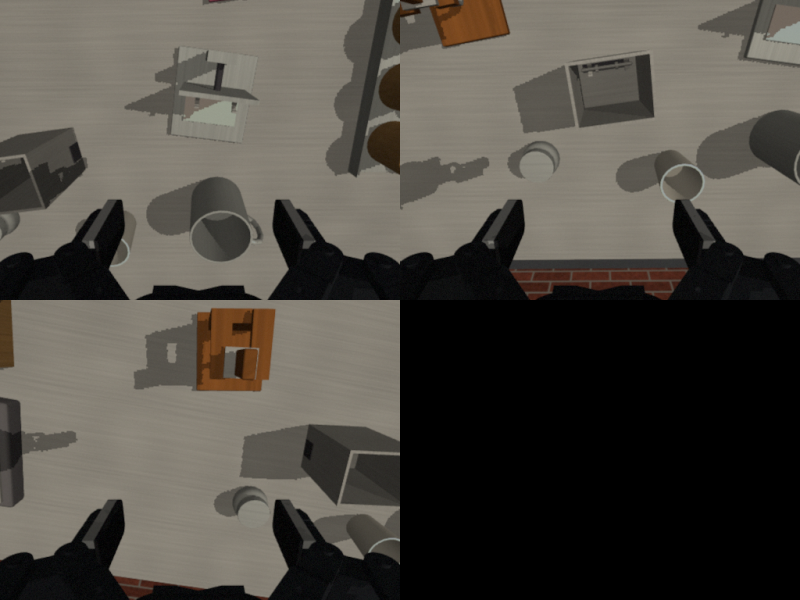

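Stand, vat and rest are each in clear view (montage (215,95), (610,90), (235,350)). I crop these to pick corners.

```bash
python3 - <<'E'
from h import *
L=lambda f:cv2.imread(f"pics/{f}.png")
up=lambda a,k:cv2.resize(np.clip(a.astype(float)*1.4,0,255).astype(np.uint8),None,fx=k,fy=k,interpolation=cv2.INTER_LINEAR)
A=up(L("w_stand2")[55:185,210:340],3);B=up(L("w_rest")[0:130,235:365],3);C=up(L("w_vat")[60:125,205:335],3)
m=np.zeros((585,780,3),np.uint8);m[:390,:390]=A;m[:390,390:]=B;m[390:,:390]=C
D=up(L("w_vat")[110:175,205:335],3);m[390:,390:]=D
cv2.imwrite("pics/crops.png",m)
E
```

```text
(no output)
```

View pics/crops.png

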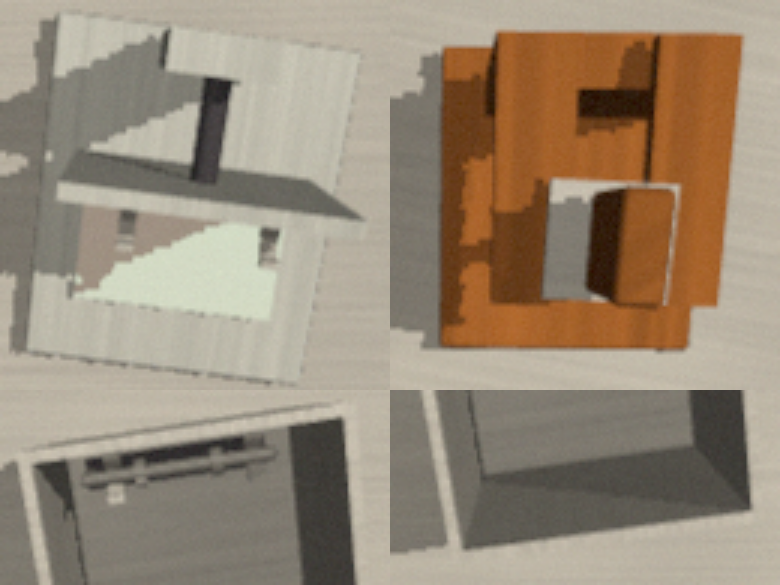

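Crops: stand foot corners at (60,12), (362,52), (300,382), (27,350) with the plate's top strip at y≈190–225. The rod grip's top is at (627–674,188–303) and the flange at (552,178)–(668,303). The vat rim's outer corners are at (20,457), (352,405), (460,550) and (752,510), with the bar hung at (85–272,455–480).

```bash
cat > m.py <<'E'
from h import *
def pts(f,ox,oy,L,z):
    c,_=load(f); return np.array([onz(c,ox+u/3,oy+v/3,z)[:2] for u,v in L])
def show(n,P): 
    print(n,"\n",(P*1000).round(1).tolist(),"mean",(P.mean(0)*1000).round(1))
    for i in range(len(P)):
        e=P[(i+1)%len(P)]-P[i]; print("  len %.1f ang %.1f"%(np.hypot(*e)*1000,np.degrees(np.arctan2(e[1],e[0]))))
show("foot",pts("w_stand2",210,55,[(60,12),(362,52),(300,382),(27,350)],.012))
show("plate top front",pts("w_stand2",210,55,[(58,200),(362,236)],.138))
show("plate top back",pts("w_stand2",210,55,[(58,183),(362,217)],.138))
show("grip",pts("w_rest",235,0,[(237,188),(286,188),(278,304),(222,304)],.190))
show("flange",pts("w_rest",235,0,[(162,178),(292,185),(278,303),(154,301)],.130))
show("arm R",pts("w_rest",235,0,[(267,35),(352,37),(327,305)],.124))
show("arm L",pts("w_rest",235,0,[(107,32),(267,35)],.124))
show("vat",np.vstack([pts("w_vat",205,60,[(20,67),(352,14)],.14),pts("w_vat",205,110,[(362,120),(72,160)],.14)]))
show("bar",pts("w_vat",205,60,[(85,90),(272,63)],.078))
E
python3 m.py
```

```text
foot 
 [[403.4, 223.1], [420.4, 350.5], [567.2, 330.9], [550.4, 203.0]] mean [485.3 276.9]
  len 128.6 ang 82.4
  len 148.1 ang -7.6
  len 129.0 ang -97.5
  len 148.3 ang 172.2
plate top front 
 [[464.2, 229.0], [476.6, 327.0]] mean [470.4 278. ]
  len 98.9 ang 82.8
  len 98.9 ang -97.2
plate top back 
 [[458.8, 229.1], [470.5, 326.6]] mean [464.7 277.9]
  len 98.2 ang 83.2
  len 98.2 ang -96.8
grip 
 [[458.1, -251.5], [455.9, -239.2], [484.2, -234.1], [486.8, -248.7]] mean [ 471.2 -243.4]
  len 12.5 ang 100.2
  len 28.8 ang 10.2
  len 14.8 ang -79.8
  len 28.9 ang -174.4
flange 
 [[456.3, -265.6], [451.1, -225.4], [486.5, -220.8], [493.0, -260.3]] mean [ 471.7 -243. ]
  len 40.5 ang 97.3
  len 35.7 ang 7.3
  len 40.0 ang -80.7
  len 37.1 ang -171.8
arm R 
 [[410.8, -242.3], [406.8, -216.8], [484.6, -203.5]] mean [ 434.  -220.9]
  len 25.8 ang 99.0
  len 78.9 ang 9.7
  len 83.3 ang -152.3
arm L 
 [[418.5, -290.1], [410.8, -242.3]] mean [ 414.7 -266.2]
  len 48.5 ang 99.2
  len 48.5 ang -80.8
vat 
 [[553.6, -77.7], [539.7, 23.5], [618.7, 31.0], [631.0, -64.6]] mean [585.7 -22. ]
  len 102.2 ang 97.8
  len 79.3 ang 5.4
  len 96.5 ang -82.7
  len 78.5 ang -170.4
bar 
 [[563.9, -61.8], [555.4, 6.9]] mean [559.6 -27.5]
  len 69.2 ang 97.1
  len 69.2 ang -82.9
```

```bash
python3 - <<'E'
from h import *
s=robot.get_state(); print(quat(s).as_matrix().round(4).tolist(), s["joint_positions"].round(2)); goto([.4713,-.2433,.25],np.radians(99.5))
E
```

```text
[[-0.9834, -0.1817, 0.0014], [-0.1817, 0.9834, 0.0], [-0.0014, -0.0002, -1.0]] [-0.04  0.29  0.54  1.58 -0.15  1.31  2.27]
shift mm [78.7 48.1 63.1]  fr [0.2624 0.1604 0.2102]
tool y yaw 100.46650546438443 pos [ 0.5573537  -0.27632454  0.31318507]
turn about tool z (rad, assume down) 0.016868702592024887  fr 0.033737405184049774
```

Emit:
carry_out:
  motion:
    - {"delta_pos":[0.131,0.08,0.05],"dr":[0,0,0.034]}
    - {"delta_pos":[0.131,0.08,0.05],"dr":[0,0,0]}
    - {"delta_pos":[0,0,0.11],"dr":[0,0,0]}
    - {"delta_pos":[0,0,0],"dr":[0,0,0]}
    - {"delta_pos":[0,0,0],"dr":[0,0,0]}
    - {"delta_pos":[0,0,0],"dr":[0,0,0]}

```text
clock: 4.97
eef_pos: [0.4728, -0.2427, 0.2513]
tool_rot: [0.001, -0.084, 0.996, -0.001]
ft_force: [0.2, -0.3, -0.3]
width: 0.997
finger_force: 0.0
```

```bash
python3 - <<'E'
from h import *
s=robot.get_state(); print(quat(s).as_matrix().round(4).tolist(), s["joint_positions"].round(2)); goto([.4713,-.2433,.162],np.radians(99.5))
s,c,im=shot("wrist","w_pre"); print(robot.get_state()["eef_pos"]); 
print("grip top proj",proj(c,[.4713,-.2433,.19]))
hsv=cv2.cvtColor(im,cv2.COLOR_BGR2HSV)
cv2.imwrite("pics/wpre_c.png",im)
E
```

```text
[[-0.9859, -0.167, 0.0027], [-0.167, 0.9859, -0.0011], [-0.0025, -0.0016, -1.0]] [-0.1   0.13  0.54  1.87 -0.08  1.15  2.21]
shift mm [ 1.8 -0.2 89.3]  fr [ 0.0061 -0.0007  0.2975]
tool y yaw 99.61570246244315 pos [ 0.47284378 -0.24269762  0.25125891]
turn about tool z (rad, assume down) 0.0020193889222979156  fr 0.004038777844595831
[ 0.47248614 -0.24294625  0.25104969]
grip top proj [254.41940771 200.72780887]
```

View pics/wpre_c.png

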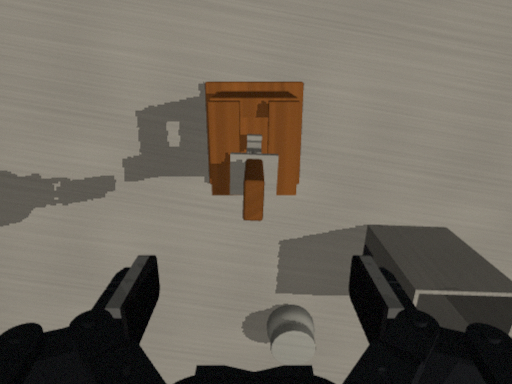

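The grip's top is at about (253,201), matching the predicted (254,201), so I descend and grasp.

Emit:
carry_out:
  motion:
    - {"delta_pos":[0.004,0,0.1],"dr":[0,0,0]}
    - {"delta_pos":[0,0,0.1],"dr":[0,0,0]}
    - {"delta_pos":[0,0,0.097],"dr":[0,0,0]}
    - {"delta_pos":[0,0,0],"dr":[0,0,0]}
    - {"delta_pos":[0,0,0],"dr":[0,0,0]}

```text
clock: 5.65
eef_pos: [0.4708, -0.2437, 0.1619]
tool_rot: [0.001, -0.083, 0.997, -0.001]
ft_force: [0.0, -0.2, 0.5]
width: 1.001
finger_force: 0.0
```

Emit:
carry_out:
  motion:
    - {"delta_pos":[0,0,0],"dr":[0,0,0]}
    - {"delta_pos":[0,0,0],"dr":[0,0,0]}
    - {"delta_pos":[0,0,0],"dr":[0,0,0]}
    - {"delta_pos":[0,0,0],"dr":[0,0,0]}
    - {"delta_pos":[0,0,0],"dr":[0,0,0]}
    - {"delta_pos":[0,0,0],"dr":[0,0,0]}
    - {"delta_pos":[0,0,0],"dr":[0,0,0]}
    - {"delta_pos":[0,0,0],"dr":[0,0,0]}
  grip: 1

```text
clock: 6.65
eef_pos: [0.4699, -0.2432, 0.1609]
tool_rot: [0.0, -0.083, 0.997, -0.0]
ft_force: [-0.5, -0.2, 2.3]
width: 0.15
finger_force: 60.1
```

```bash
python3 - <<'E'
from h import *
s=robot.get_state(); print(s["eef_pos"],s["ft_force"],s["width"],s["finger_force"],s["clock"])
E
```

```text
[ 0.46986535 -0.24316985  0.16085557] [-0.46720599 -0.16842006  2.32908862] 0.14966744648911773 60.094724893569946 6.65
```

Emit:
carry_out:
  motion:
    - {"delta_pos":[0,0,-0.04],"dr":[0,0,0]}
    - {"delta_pos":[0,0,-0.1],"dr":[0,0,0]}
    - {"delta_pos":[0,0,-0.12],"dr":[0,0,0]}
    - {"delta_pos":[0,0,-0.12],"dr":[0,0,0]}
    - {"delta_pos":[0,0,-0.09],"dr":[0,0,0]}
    - {"delta_pos":[0,0,0],"dr":[0,0,0]}
    - {"delta_pos":[0,0,0],"dr":[0,0,0]}
    - {"delta_pos":[0,0,0],"dr":[0,0,0]}

```text
clock: 7.65
eef_pos: [0.4685, -0.2424, 0.2996]
tool_rot: [-0.002, -0.083, 0.997, 0.001]
ft_force: [-0.7, 0.2, -1.9]
width: 0.144
finger_force: 59.6
```

```bash
python3 - <<'E'
from h import *
s=robot.get_state(); print(s["eef_pos"],s["ft_force"],quat(s).as_matrix().round(4).tolist())
th=np.radians(7.4); e=np.array([np.cos(th),np.sin(th)]); seat=np.array([.5602,-.0262])
# rod origin over vat: 20mm beyond the seat (x=30 from wall)
for d in (0,26):
    p=seat+e*(d+8)/1000; print(d); goto([*p,.302],th+np.pi/2)
E
```

```text
[ 0.46853551 -0.24243126  0.29959571] [-0.66218168  0.22844753 -1.87475397] [[-0.9862, -0.1655, -0.0036], [-0.1655, 0.9862, 0.001], [0.0034, 0.0016, -1.0]]
0
shift mm [-134.2  197.8   -2.5]  fr [-0.4473  0.6593 -0.0085]
tool y yaw 99.52881250219211 pos [ 0.46853551 -0.24243126  0.29959571]
turn about tool z (rad, assume down) 0.037154787320871296  fr 0.07430957464174259
26
shift mm [-160.2  196.8   -2.6]  fr [-0.5339  0.656  -0.0088]
tool y yaw 99.52881250219211 pos [ 0.46853551 -0.24243126  0.29959571]
turn about tool z (rad, assume down) 0.037154787320871296  fr 0.07430957464174259
```

Emit:
carry_out:
  motion:
    - {"delta_pos":[-0.107,0.131,-0.01],"dr":[0,0,0.074]}
    - {"delta_pos":[-0.107,0.131,-0.01],"dr":[0,0,0]}
    - {"delta_pos":[-0.107,0.131,0],"dr":[0,0,0]}
    - {"delta_pos":[-0.107,0.131,0],"dr":[0,0,0]}
    - {"delta_pos":[-0.107,0.131,0],"dr":[0,0,0]}
    - {"delta_pos":[0,0,0],"dr":[0,0,0]}
    - {"delta_pos":[0,0,0],"dr":[0,0,0]}
    - {"delta_pos":[0,0,0],"dr":[0,0,0]}
    - {"delta_pos":[0,0,0],"dr":[0,0,0]}

```text
clock: 8.78
eef_pos: [0.6014, -0.0283, 0.3076]
tool_rot: [-0.0, -0.063, 0.998, -0.0]
ft_force: [0.7, -0.2, -2.0]
width: 0.149
finger_force: 59.5
```

```bash
cat >> h.py <<'E'
OFF=-.0066; DZ=.127
FR={"vat":(np.array([.5602,-.0264]),7.4,.078),"stand":(np.array([.4804,.2775]),-7.4,.100)}
def rel(f):
    "rod origin in seat coordinates (mm), force in those axes"
    s=robot.get_state(); seat,th,z=FR[f]; th=np.radians(th); M=np.array([[np.cos(th),np.sin(th)],[-np.sin(th),np.cos(th)]])
    q=quat(s); x=-q.apply([1,0,0]); zz=-q.apply([0,0,1])
    o=s["eef_pos"]+x*OFF-zz*DZ
    ty=q.apply([0,1,0]); 
    print("rel mm",(M@(o[:2]-seat)*1000).round(1),round((o[2]-z)*1000,1),"F",(M@s["ft_force"][:2]).round(2),s["ft_force"][2].round(2),"yawerr",round(np.degrees(np.arctan2(ty[1],ty[0])-th)-90,2),"tilt deg x,y",np.degrees(zz[:2]).round(2),"t",round(s["clock"],2))
E
python3 -c "
from h import *
rel('vat')"
```

```text
rel mm [34.  -7.2] 102.6 F [ 0.62 -0.27] -2.0 yawerr -0.16 tilt deg x,y [0.01 0.01] t 8.78
```

Emit:
carry_out:
  motion:
    - {"delta_pos":[0.02,0.024,0],"dr":[0,0,0]}
    - {"delta_pos":[0,0,0.07],"dr":[0,0,0]}
    - {"delta_pos":[0,0,0],"dr":[0,0,0]}
    - {"delta_pos":[0,0,0],"dr":[0,0,0]}
    - {"delta_pos":[0,0,0],"dr":[0,0,0]}

```text
clock: 9.4
eef_pos: [0.5956, -0.0202, 0.2876]
tool_rot: [0.001, -0.065, 0.998, 0.0]
ft_force: [0.2, 0.5, -1.2]
width: 0.148
finger_force: 59.5
```

```bash
python3 - <<'E'
from h import *
rel('vat')
s,c,im=shot("wrist","w_in"); s,c2,i2=shot("top","t_in")
m=np.zeros((600,800,3),np.uint8); 
a=cv2.resize(im,(533,400)); m[:400,:533]=a
b=cv2.resize(i2[150:200,245:312],None,fx=4,fy=4); m[400:600,:268]=b
s,c2,i3=shot("side","s_in"); b=cv2.resize(i3[150:250,250:330],None,fx=3,fy=3)
m[:300,540:780]=b
cv2.imwrite("pics/in.png",m)
E
```

```text
rel mm [29.5  1.5] 82.6 F [0.27 0.51] -1.22 yawerr -0.0 tilt deg x,y [-0.1  -0.01] t 9.4
```

View pics/in.png

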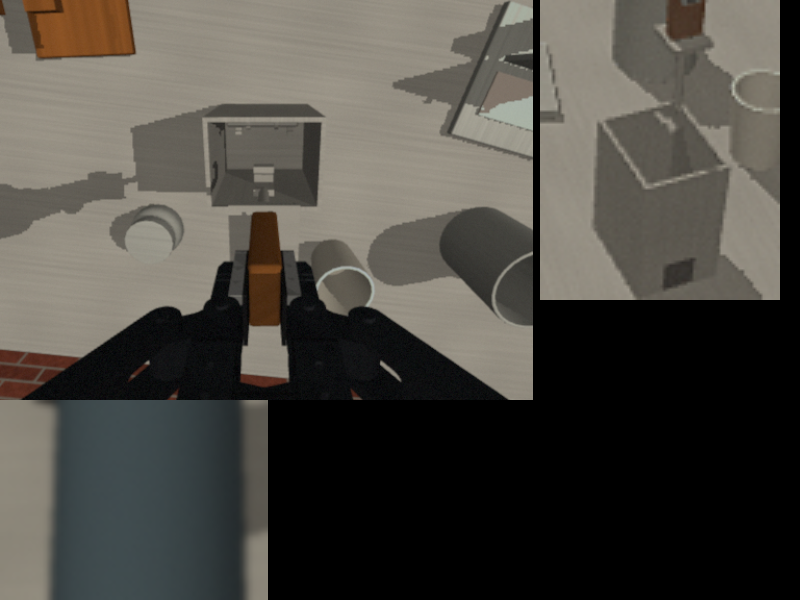

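The wrist view shows the hook tip at (263,172), centred between the vat's rims (205–322), and the hung bar is behind it at row ~128. The hook is just above the rim and clear, so I lower it.

Emit:
carry_out:
  motion:
    - {"delta_pos":[0,-0.003,0.07],"dr":[0,0,0]}
    - {"delta_pos":[0,0,0.07],"dr":[0,0,0]}
    - {"delta_pos":[0,0,0.07],"dr":[0,0,0]}
    - {"delta_pos":[0,0,0.07],"dr":[0,0,0]}
    - {"delta_pos":[0,0,0],"dr":[0,0,0]}
    - {"delta_pos":[0,0,0],"dr":[0,0,0]}

```text
clock: 10.3
eef_pos: [0.5959, -0.0211, 0.2036]
tool_rot: [0.001, -0.065, 0.998, -0.0]
ft_force: [-0.2, -0.1, -1.8]
width: 0.151
finger_force: 59.5
```

```bash
python3 -c "
from h import *
rel('vat')"
```

```text
rel mm [29.7  0.6] -1.4 F [-0.16 -0.08] -1.83 yawerr 0.0 tilt deg x,y [-0.09 -0.  ] t 10.3
```

Emit:
carry_out:
  motion:
    - {"delta_pos":[0,0,0.069],"dr":[0,0,0]}
    - {"delta_pos":[0,0,0],"dr":[0,0,0]}
    - {"delta_pos":[0.03,0,0],"dr":[0,0,0]}
    - {"delta_pos":[0.03,0,0],"dr":[0,0,0]}
    - {"delta_pos":[0.015,0,0],"dr":[0,0,0]}
    - {"delta_pos":[0,0,0],"dr":[0,0,0]}
    - {"delta_pos":[0,0,0],"dr":[0,0,0]}

```text
clock: 11.18
eef_pos: [0.5731, -0.0239, 0.1821]
tool_rot: [0.0, -0.065, 0.998, 0.0]
ft_force: [-0.0, 0.1, -2.0]
width: 0.148
finger_force: 59.5
```

```bash
python3 -c "
from h import *
rel('vat')"
```

```text
rel mm [6.6 0.9] -22.9 F [0.01 0.08] -1.95 yawerr 0.01 tilt deg x,y [-0.04 -0.01] t 11.18
```

Emit:
carry_out:
  motion:
    - {"delta_pos":[0.005,0,0],"dr":[0,0,0]}
    - {"delta_pos":[0.005,0,0],"dr":[0,0,0]}
    - {"delta_pos":[0.003,0,0],"dr":[0,0,0]}
    - {"delta_pos":[0,0,0],"dr":[0,0,0]}
    - {"delta_pos":[0,0,0],"dr":[0,0,0]}

```text
clock: 11.8
eef_pos: [0.569, -0.0244, 0.1819]
tool_rot: [0.0, -0.065, 0.998, -0.0]
ft_force: [0.6, -0.3, -1.9]
width: 0.145
finger_force: 59.5
```

```bash
python3 -c "
from h import *
rel('vat')"
```

```text
rel mm [2.4 0.8] -23.1 F [ 0.53 -0.34] -1.93 yawerr 0.01 tilt deg x,y [-0.  0.] t 11.8
```

Emit:
carry_out:
  motion:
    - {"delta_pos":[0.003,0,0],"dr":[0,0,0]}
    - {"delta_pos":[0,0,0],"dr":[0,0,0]}
    - {"delta_pos":[0,0,0],"dr":[0,0,0]}

```text
clock: 12.18
eef_pos: [0.5681, -0.0246, 0.1819]
tool_rot: [0.0, -0.065, 0.998, -0.0]
ft_force: [0.7, -0.4, -1.1]
width: 0.146
finger_force: 59.5
```

```bash
python3 -c "
from h import *
rel('vat')"
```

```text
rel mm [1.5 0.8] -23.1 F [ 0.62 -0.48] -1.13 yawerr 0.01 tilt deg x,y [-0.  0.] t 12.18
```

Emit:
carry_out:
  motion:
    - {"delta_pos":[0.003,0,0],"dr":[0,0,0]}
    - {"delta_pos":[0,0,0],"dr":[0,0,0]}
    - {"delta_pos":[0,0,0],"dr":[0,0,0]}

```text
clock: 12.55
eef_pos: [0.5672, -0.0247, 0.1819]
tool_rot: [0.0, -0.065, 0.998, 0.0]
ft_force: [-0.7, -0.0, -1.9]
width: 0.152
finger_force: 59.5
```

```bash
python3 -c "
from h import *
rel('vat')"
```

```text
rel mm [0.6 0.8] -23.1 F [-0.66  0.05] -1.88 yawerr 0.01 tilt deg x,y [-0. -0.] t 12.55
```

Emit:
carry_out:
  motion:
    - {"delta_pos":[0.003,0,0],"dr":[0,0,0]}
    - {"delta_pos":[0,0,0],"dr":[0,0,0]}
    - {"delta_pos":[0,0,0],"dr":[0,0,0]}

```text
clock: 12.92
eef_pos: [0.5663, -0.0248, 0.1819]
tool_rot: [0.0, -0.065, 0.998, 0.0]
ft_force: [0.1, 0.3, -1.2]
width: 0.146
finger_force: 59.5
```

```bash
python3 -c "
from h import *
rel('vat')"
```

```text
rel mm [-0.3  0.8] -23.1 F [0.11 0.29] -1.21 yawerr 0.01 tilt deg x,y [-0. -0.] t 12.93
```

Emit:
carry_out:
  motion:
    - {"delta_pos":[0.003,0,0],"dr":[0,0,0]}
    - {"delta_pos":[0,0,0],"dr":[0,0,0]}
    - {"delta_pos":[0,0,0],"dr":[0,0,0]}

```text
clock: 13.3
eef_pos: [0.5654, -0.0249, 0.1819]
tool_rot: [-0.0, -0.065, 0.998, 0.0]
ft_force: [-0.1, 0.6, -1.7]
width: 0.153
finger_force: 59.5
```

```bash
python3 -c "
from h import *
rel('vat')"
```

```text
rel mm [-1.3  0.8] -23.1 F [-0.02  0.58] -1.71 yawerr 0.01 tilt deg x,y [ 0. -0.] t 13.3
```

Emit:
carry_out:
  motion:
    - {"delta_pos":[0.003,0,0],"dr":[0,0,0]}
    - {"delta_pos":[0,0,0],"dr":[0,0,0]}
    - {"delta_pos":[0,0,0],"dr":[0,0,0]}

```text
clock: 13.68
eef_pos: [0.5648, -0.025, 0.182]
tool_rot: [0.0, -0.065, 0.998, -0.0]
ft_force: [1.2, -0.4, -2.2]
width: 0.145
finger_force: 59.5
```

```bash
python3 -c "
from h import *
rel('vat');print(robot.get_state()['ft_torque'])"
```

```text
rel mm [-1.7  0.8] -23.0 F [ 1.11 -0.56] -2.18 yawerr 0.01 tilt deg x,y [-0.05 -0.  ] t 13.68
[-0.01577565 -0.29801748  0.01324843]
```

Contact with the wall is felt at 1.1 N. I back off 1 mm and lift.

Emit:
carry_out:
  motion:
    - {"delta_pos":[-0.004,0,0],"dr":[0,0,0]}
    - {"delta_pos":[0,0,-0.03],"dr":[0,0,0]}
    - {"delta_pos":[0,0,-0.03],"dr":[0,0,0]}
    - {"delta_pos":[0,0,0],"dr":[0,0,0]}
    - {"delta_pos":[0,0,0],"dr":[0,0,0]}

```text
clock: 14.3
eef_pos: [0.5655, -0.0249, 0.2]
tool_rot: [-0.0, -0.065, 0.998, 0.0]
ft_force: [0.1, 0.7, -0.5]
width: 0.15
finger_force: 59.5
```

```bash
python3 -c "
from h import *
rel('vat');print(robot.get_state()['ft_torque'])"
```

```text
rel mm [-1.2  0.8] -5.0 F [0.16 0.69] -0.5 yawerr 0.0 tilt deg x,y [ 0.02 -0.  ] t 14.3
[-0.03148029 -0.02773133 -0.00187162]
```

Emit:
carry_out:
  motion:
    - {"delta_pos":[0,0,-0.007],"dr":[0,0,0]}
    - {"delta_pos":[0,0,-0.007],"dr":[0,0,0]}
    - {"delta_pos":[0,0,-0.007],"dr":[0,0,0]}
    - {"delta_pos":[0,0,-0.007],"dr":[0,0,0]}
    - {"delta_pos":[0,0,0],"dr":[0,0,0]}
    - {"delta_pos":[0,0,0],"dr":[0,0,0]}

```text
clock: 15.05
eef_pos: [0.5654, -0.0249, 0.208]
tool_rot: [-0.0, -0.065, 0.998, -0.0]
ft_force: [-1.0, 0.3, -3.7]
width: 0.153
finger_force: 59.3
```

```bash
python3 -c "
from h import *
rel('vat');print(robot.get_state()['ft_torque'])"
```

```text
rel mm [-1.4  0.8] 3.0 F [-1.    0.43] -3.67 yawerr 0.01 tilt deg x,y [0.04 0.  ] t 15.05
[-0.00646087 -0.03354871 -0.0134245 ]
```

Emit:
carry_out:
  motion:
    - {"delta_pos":[0,0,-0.012],"dr":[0,0,0]}
    - {"delta_pos":[0,0,-0.012],"dr":[0,0,0]}
    - {"delta_pos":[0,0,-0.012],"dr":[0,0,0]}
    - {"delta_pos":[0,0,-0.012],"dr":[0,0,0]}
    - {"delta_pos":[0,0,0],"dr":[0,0,0]}
    - {"delta_pos":[0,0,0],"dr":[0,0,0]}

```text
clock: 15.8
eef_pos: [0.5656, -0.0249, 0.2226]
tool_rot: [-0.0, -0.065, 0.998, 0.0]
ft_force: [0.2, 0.2, -3.5]
width: 0.15
finger_force: 59.2
```

```bash
python3 -c "
from h import *
rel('vat');print(robot.get_state()['ft_torque'])"
```

```text
rel mm [-1.1  0.8] 17.6 F [0.24 0.15] -3.46 yawerr 0.01 tilt deg x,y [ 0.01 -0.  ] t 15.8
[-0.02946908 -0.01559463 -0.00335721]
```

Emit:
carry_out:
  motion:
    - {"delta_pos":[-0.012,0,0],"dr":[0,0,0]}
    - {"delta_pos":[-0.02,0,0],"dr":[0,0,0]}
    - {"delta_pos":[-0.02,0,0],"dr":[0,0,0]}
    - {"delta_pos":[-0.02,0,0],"dr":[0,0,0]}
    - {"delta_pos":[-0.012,0,0],"dr":[0,0,0]}
    - {"delta_pos":[0,0,0],"dr":[0,0,0]}
    - {"delta_pos":[0,0,0],"dr":[0,0,0]}
    - {"delta_pos":[0,0,0],"dr":[0,0,0]}

```text
clock: 16.8
eef_pos: [0.5905, -0.0217, 0.2226]
tool_rot: [-0.0, -0.065, 0.998, 0.0]
ft_force: [-0.6, -1.1, -2.7]
width: 0.149
finger_force: 59.2
```

```bash
python3 -c "
from h import *
rel('vat');print(robot.get_state()['ft_torque'])"
```

```text
rel mm [24.   0.7] 17.6 F [-0.74 -1.04] -2.74 yawerr -0.0 tilt deg x,y [ 0.01 -0.  ] t 16.8
[ 0.02521185 -0.0578451   0.00476962]
```

Emit:
carry_out:
  motion:
    - {"delta_pos":[0,0,-0.04],"dr":[0,0,0]}
    - {"delta_pos":[0,0,-0.06],"dr":[0,0,0]}
    - {"delta_pos":[0,0,-0.06],"dr":[0,0,0]}
    - {"delta_pos":[0,0,-0.06],"dr":[0,0,0]}
    - {"delta_pos":[0,0,-0.06],"dr":[0,0,0]}
    - {"delta_pos":[0,0,-0.06],"dr":[0,0,0]}
    - {"delta_pos":[0,0,-0.06],"dr":[0,0,0]}
    - {"delta_pos":[0,0,-0.04],"dr":[0,0,0]}
    - {"delta_pos":[0,0,0],"dr":[0,0,0]}
    - {"delta_pos":[0,0,0],"dr":[0,0,0]}

```text
clock: 18.05
eef_pos: [0.5902, -0.0216, 0.3538]
tool_rot: [-0.001, -0.065, 0.998, -0.0]
ft_force: [0.2, -0.4, -4.9]
width: 0.149
finger_force: 59.3
```

```bash
python3 - <<'E'
from h import *
rel('vat'); rel('stand')
s,c,i3=shot("side","s_lift"); print(proj(c,robot.get_state()["eef_pos"]-[0,0,.127]))
s,c,i2=shot("wrist","w_lift")
u,v=map(int,proj(cam("side"),robot.get_state()["eef_pos"]-[0,0,.127]))
b=cv2.resize(i3[v-60:v+60,u-60:u+60],None,fx=4,fy=4); print(b.shape)
m=np.zeros((480,800,3),np.uint8); m[:,:480]=b; m[:240,480:]=cv2.resize(i2,(320,240)); cv2.imwrite("pics/lift.png",m)
p=np.array([.4804,.2775])
E
```

```text
rel mm [23.6  0.9] 148.8 F [ 0.18 -0.42] -4.91 yawerr 0.01 tilt deg x,y [0.09 0.01] t 18.05
rel mm [ 140.8 -284.2] 126.8 F [ 0.28 -0.36] -4.91 yawerr 14.81 tilt deg x,y [0.09 0.01] t 18.05
[294.40972815 171.31142467]
(480, 480, 3)
```

View pics/lift.png

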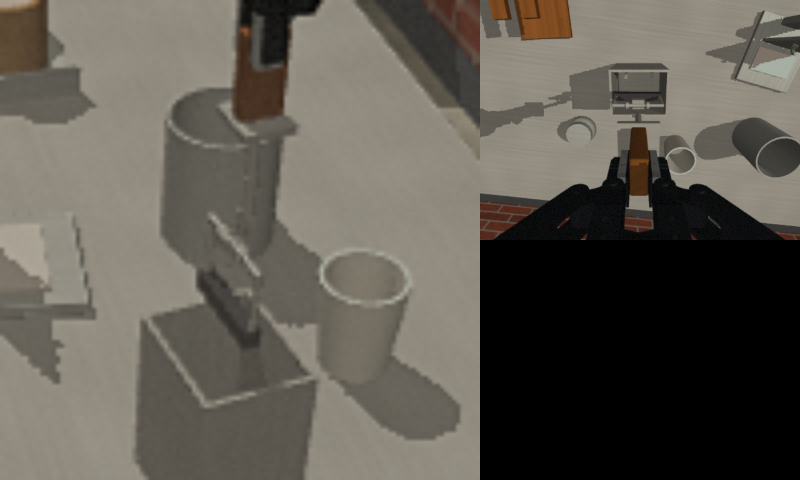

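The frame hangs level and centred on the hook, clear of the vat rim. I carry it over to the front of the stand.

Emit:
carry_out:
  motion:
    - {"delta_pos":[0,0.04,0],"dr":[0,0,0]}
    - {"delta_pos":[0.013,0.08,0],"dr":[0,0,0]}
    - {"delta_pos":[0.013,0.1,0],"dr":[0,0,0]}
    - {"delta_pos":[0.013,0.1,0],"dr":[0,0,0]}
    - {"delta_pos":[0.013,0.1,0],"dr":[0,0,0]}
    - {"delta_pos":[0,0.1,0],"dr":[0,0,0]}
    - {"delta_pos":[0,0.1,0],"dr":[0,0,0]}
    - {"delta_pos":[0,0.1,0],"dr":[0,0,0]}
    - {"delta_pos":[0,0.1,0],"dr":[0,0,0]}
    - {"delta_pos":[0,0.08,0],"dr":[0,0,0]}
    - {"delta_pos":[0,0.05,0],"dr":[0,0,0.05]}
    - {"delta_pos":[0,0.037,0],"dr":[0,0,0.087]}
    - {"delta_pos":[0,0,0],"dr":[0,0,0.1]}
    - {"delta_pos":[0,0,0],"dr":[0,0,0.1]}
    - {"delta_pos":[0,0,0],"dr":[0,0,0.1]}
    - {"delta_pos":[0,0,0],"dr":[0,0,0.08]}
    - {"delta_pos":[0,0,0],"dr":[0,0,0]}
    - {"delta_pos":[0,0,0],"dr":[0,0,0]}
    - {"delta_pos":[0,0,0],"dr":[0,0,0]}

```text
clock: 20.52
eef_pos: [0.5372, 0.2702, 0.3546]
tool_rot: [-0.0, 0.064, 0.998, -0.0]
ft_force: [-0.4, 0.3, -4.2]
width: 0.148
finger_force: 59.3
```

```bash
python3 - <<'E'
from h import *
rel('stand')
s,c,i2=shot("wrist","w_st")
E
```

```text
rel mm [50.6  0.1] 127.6 F [-0.44  0.26] -4.21 yawerr 0.02 tilt deg x,y [0.01 0.  ] t 20.52
```

```bash
python3 - <<'E'
from h import *
c,a=load("w_lift"); c2,b=load("w_st")
s=robot.get_state(); q=quat(s); x=-q.apply([1,0,0]); y=q.apply([0,1,0]); z=np.array([0,0,1])
o=s["eef_pos"]+x*OFF-z*DZ
for n,p in [("bar+",o+y*.034),("bar-",o-y*.034),("wt+",o+y*.0365-z*.05),("wt-",o-y*.0365-z*.05),("tip",o-.0075*x+.01*z)]: print(n,proj(c2,p).round(1))
d=np.abs(cv2.GaussianBlur(a,(3,3),0).astype(int)-cv2.GaussianBlur(b,(3,3),0)).max(2)
v0=int(proj(c2,o)[1])
for v in range(v0-50,v0+22,3):
    print(v,"".join("#" if t<9 else "." for t in d[v,205:305]))
E
```

```text
bar+ [294.1 167.6]
bar- [214.9 167.7]
wt+ [290.9 154.1]
wt- [217.8 154.2]
tip [254.5 162.1]
117 .....#.........................................................................................#..##
120 .....#.........................................................................................#.###
123 ...................................................................................................#
126 ...............................................................................................#....
129 #..............................................................................................#.###
132 #..............................................................................................#..#.
135 ..............................................................................................#...##
138 .....#........................................................................................##..##
141 #....#........................................................................................#.....
144 ...........................................................
[... 811 characters left out ...]
#......###.....####...#####################################....#######
171 ....###.....................###..#.....###...######.#####.....#####..........................####...
174 ....##...................................###########...#.....................................#######
177 #######.................................################.....................................#######
180 #######.................................###.#############....................................#######
183 #######.....................................##############..................................########
186 ###########################################################.##.#####################################
```

Emit:
carry_out:
  motion:
    - {"delta_pos":[0,0,0.04],"dr":[0,0,0]}
    - {"delta_pos":[0,0,0.07],"dr":[0,0,0]}
    - {"delta_pos":[0,0,0.08],"dr":[0,0,0]}
    - {"delta_pos":[0,0,0.08],"dr":[0,0,0]}
    - {"delta_pos":[0,0,0.055],"dr":[0,0,0]}
    - {"delta_pos":[0,0,0.035],"dr":[0,0,0]}
    - {"delta_pos":[0,0,0],"dr":[0,0,0]}
    - {"delta_pos":[0,0,0],"dr":[0,0,0]}

```text
clock: 21.58
eef_pos: [0.538, 0.2704, 0.2477]
tool_rot: [0.001, 0.065, 0.998, 0.001]
ft_force: [-0.3, 0.1, -2.3]
width: 0.149
finger_force: 59.2
```

```bash
python3 - <<'E'
from h import *
rel('stand')
s,c,im=shot("wrist","w_low"); s=robot.get_state()
th=np.radians(-7.4); e=np.array([np.cos(th),np.sin(th),0]); n=np.array([-e[1],e[0],0]); S=np.array([.4804,.2775,0])-.010*e
for nm,p in [("plate+",S+n*.05+[0,0,.138]),("plate-",S-n*.05+[0,0,.138]),("br+",S+e*.019+n*.026+[0,0,.108]),("br-",S+e*.019-n*.026+[0,0,.108])]: print(nm,proj(c,p).round(1))
ft=S*1.0
g=cv2.cvtColor(im,cv2.COLOR_BGR2GRAY)
v=int(proj(c,S+[0,0,.138])[1])
up=cv2.resize(im[v-45:v+95,170:340],None,fx=4,fy=4,interpolation=cv2.INTER_LINEAR); print(v,up.shape); cv2.imwrite("pics/low_c.png",np.clip(up*1.4,0,255).astype(np.uint8))
for r in range(v-8,v+10,2): print(r," ".join(str(t//10) for t in g[r,185:325:2]))
E
```

```text
rel mm [51.7  0.6] 20.7 F [-0.35  0.04] -2.35 yawerr -0.01 tilt deg x,y [-0.1  -0.06] t 21.57
plate+ [320.6  94.5]
plate- [187.3  94.6]
br+ [284.4 115.2]
br- [223.4 115.3]
94 (560, 680, 3)
86 11 11 11 11 11 11 11 10 10 10 10 10 10 10 10 11 10 10 10 10 10 10 10 10 10 9 9 9 9 9 9 9 9 9 9 9 9 9 9 9 9 9 9 8 8 8 8 8 8 8 8 8 8 8 8 8 8 8 8 8 7 7 7 7 8 10 11 12 13 13
88 13 14 14 14 14 14 14 14 14 14 14 14 14 15 14 14 14 14 14 15 14 14 14 14 14 14 13 14 14 14 14 14 14 14 14 14 13 14 14 14 13 14 13 13 13 13 14 14 14 14 14 13 13 13 13 13 13 14 14 13 14 14 14 13 13 13 13 13 13 12
90 13 15 14 14 14 14 14 14 14 14 14 14 14 14 14 14 14 14 14 15 14 14 14 14 14 14 13 14 14 14 14 14 14 14 14 14 14 14 14 13 14 14 13 13 13 14 14 14 14 14 14 13 13 13 13 13 14 14 13 14 14 14 13 13 13 13 13 14 13 13
92 13 14 14 14 14 14 14 14 15 14 14 14 14 14 14 15 14 14 14 14 14 14 14 14 14 14 14 14 14 14 14 14 14 14 14 14 14 14 14 14 14 13 13 13 13 14 14 14 14 14 14 13 13 13 14 13 14 14 14 14 14 14 13 13 13 13 13 14 13 13
94 13 13 13 13 13 13 13 13 13 13 13 13 13 13 13 14 14 14 13 14 13 13 14 13 14 13 13 13 13 13 13 14 
[... 157 characters left out ...]
 8 7 9 10 10 9 9 9 9 9 9 9 9 9 9 9 9 9 9 9 9 9 9 9 9 9 9 9 7 8 8 8 12 14 13 13 14 14 14 14 14 14 14 14 13 13 13 13 13 13 13
98 8 8 8 8 8 8 10 9 9 9 9 9 9 9 11 11 11 7 6 6 5 10 11 11 11 11 11 11 11 11 11 11 11 11 11 11 11 11 11 11 11 11 11 11 11 11 11 7 6 6 6 15 16 16 15 13 14 14 14 13 13 13 14 13 13 13 13 13 13 13
100 9 9 8 8 9 8 9 9 9 10 9 9 10 9 11 11 11 7 6 6 5 10 11 11 11 11 11 11 11 11 11 11 11 11 11 11 11 11 11 11 11 11 11 11 11 11 16 8 6 6 6 15 16 16 15 14 14 14 14 13 13 13 14 12 12 13 13 13 13 13
102 9 9 9 9 8 8 9 9 9 9 9 9 9 9 11 11 11 8 6 6 6 9 11 11 11 11 11 11 11 11 11 11 11 11 11 11 11 11 11 11 11 11 11 13 13 16 16 8 6 6 7 16 16 16 15 14 14 14 14 13 13 13 14 12 13 13 13 13 13 13
```

Emit:
carry_out:
  motion:
    - {"delta_pos":[0.015,0.001,0],"dr":[0,0,0]}
    - {"delta_pos":[0.03,0,0],"dr":[0,0,0]}
    - {"delta_pos":[0.035,0,0],"dr":[0,0,0]}
    - {"delta_pos":[0.03,0,0],"dr":[0,0,0]}
    - {"delta_pos":[0.02,0,0],"dr":[0,0,0]}
    - {"delta_pos":[0.01,0,0],"dr":[0,0,0]}
    - {"delta_pos":[0,0,0],"dr":[0,0,0]}
    - {"delta_pos":[0,0,0],"dr":[0,0,0]}

```text
clock: 22.62
eef_pos: [0.4961, 0.2755, 0.2467]
tool_rot: [0.0, 0.065, 0.998, -0.0]
ft_force: [-0.2, -1.1, -3.3]
width: 0.15
finger_force: 59.2
```

```bash
python3 -c "
from h import *
rel('stand');print(robot.get_state()['ft_torque'])"
```

```text
rel mm [9.3 0.1] 19.7 F [-0.01 -1.13] -3.34 yawerr -0.04 tilt deg x,y [-0.03  0.  ] t 22.62
[ 0.01546315 -0.06716006 -0.02502742]
```

Emit:
carry_out:
  motion:
    - {"delta_pos":[0.005,0,0],"dr":[0,0,0]}
    - {"delta_pos":[0.005,0,0],"dr":[0,0,0]}
    - {"delta_pos":[0,0,0],"dr":[0,0,0]}
    - {"delta_pos":[0,0,0],"dr":[0,0,0]}

```text
clock: 23.12
eef_pos: [0.4928, 0.2761, 0.2467]
tool_rot: [0.0, 0.065, 0.998, 0.0]
ft_force: [-0.0, 0.3, -4.9]
width: 0.151
finger_force: 59.2
```

```bash
python3 -c "
from h import *
rel('stand');print(robot.get_state()['ft_torque'])"
```

```text
rel mm [5.8 0.2] 19.7 F [-0.07  0.26] -4.88 yawerr -0.0 tilt deg x,y [-0. -0.] t 23.12
[ 0.01803008  0.01581002 -0.00926491]
```

Stepping in 1–2 mm increments now.

Emit:
carry_out:
  motion:
    - {"delta_pos":[0.005,0,0],"dr":[0,0,0]}
    - {"delta_pos":[0,0,0],"dr":[0,0,0]}
    - {"delta_pos":[0.004,0,0],"dr":[0,0,0]}
    - {"delta_pos":[0,0,0],"dr":[0,0,0]}
    - {"delta_pos":[0,0,0],"dr":[0,0,0]}

```text
clock: 23.75
eef_pos: [0.4901, 0.2765, 0.2467]
tool_rot: [0.0, 0.065, 0.998, 0.0]
ft_force: [0.5, 0.2, -4.1]
width: 0.149
finger_force: 59.2
```

```bash
python3 -c "
from h import *
rel('stand');print(robot.get_state()['ft_torque'])"
```

```text
rel mm [3.2 0.3] 19.7 F [0.49 0.28] -4.14 yawerr 0.0 tilt deg x,y [-0.01 -0.  ] t 23.75
[0.00102238 0.0235104  0.00769828]
```

Emit:
carry_out:
  motion:
    - {"delta_pos":[0.004,0,0],"dr":[0,0,0]}
    - {"delta_pos":[0,0,0],"dr":[0,0,0]}
    - {"delta_pos":[0,0,0],"dr":[0,0,0]}

```text
clock: 24.12
eef_pos: [0.4889, 0.2766, 0.2467]
tool_rot: [0.0, 0.065, 0.998, -0.0]
ft_force: [-0.1, 0.2, -3.3]
width: 0.149
finger_force: 59.2
```

```bash
python3 -c "
from h import *
rel('stand');print(robot.get_state()['ft_torque'])"
```

```text
rel mm [1.9 0.2] 19.7 F [-0.1  0.2] -3.27 yawerr -0.0 tilt deg x,y [-0.  0.] t 24.12
[-0.06900936 -0.02011691  0.01367532]
```

Emit:
carry_out:
  motion:
    - {"delta_pos":[0.004,0,0],"dr":[0,0,0]}
    - {"delta_pos":[0,0,0],"dr":[0,0,0]}
    - {"delta_pos":[0,0,0],"dr":[0,0,0]}

```text
clock: 24.5
eef_pos: [0.4877, 0.2768, 0.2467]
tool_rot: [0.0, 0.065, 0.998, 0.0]
ft_force: [0.3, 0.6, -3.2]
width: 0.147
finger_force: 59.2
```

```bash
python3 -c "
from h import *
rel('stand');print(robot.get_state()['ft_torque'])"
```

```text
rel mm [0.7 0.2] 19.7 F [0.21 0.68] -3.24 yawerr -0.0 tilt deg x,y [-0. -0.] t 24.5
[ 0.00239193  0.05620127 -0.08183154]
```

Emit:
carry_out:
  motion:
    - {"delta_pos":[0.004,0,0],"dr":[0,0,0]}
    - {"delta_pos":[0,0,0],"dr":[0,0,0]}
    - {"delta_pos":[0,0,0],"dr":[0,0,0]}

```text
clock: 24.88
eef_pos: [0.4866, 0.2769, 0.2467]
tool_rot: [0.0, 0.065, 0.998, -0.0]
ft_force: [1.0, 0.7, -3.9]
width: 0.147
finger_force: 59.2
```

```bash
python3 -c "
from h import *
rel('stand');print(robot.get_state()['ft_torque'])"
```

```text
rel mm [-0.4  0.2] 19.7 F [0.9  0.82] -3.95 yawerr -0.01 tilt deg x,y [-0.01  0.  ] t 24.88
[-0.05626808 -0.17709331  0.00392983]
```

Emit:
carry_out:
  motion:
    - {"delta_pos":[0.004,0,0],"dr":[0,0,0]}
    - {"delta_pos":[0,0,0],"dr":[0,0,0]}
    - {"delta_pos":[0,0,0],"dr":[0,0,0]}

```text
clock: 25.25
eef_pos: [0.4858, 0.2769, 0.2468]
tool_rot: [0.001, 0.065, 0.998, 0.0]
ft_force: [1.8, 0.0, -3.9]
width: 0.155
finger_force: 59.2
```

```bash
python3 -c "
from h import *
rel('stand');print(robot.get_state()['ft_torque'])"
```

```text
rel mm [-1.   0.2] 19.8 F [1.83 0.24] -3.92 yawerr -0.02 tilt deg x,y [-0.06 -0.  ] t 25.25
[-0.12017539 -0.58319109  0.0058654 ]
```

Emit:
carry_out:
  motion:
    - {"delta_pos":[0.003,0,0],"dr":[0,0,0]}
    - {"delta_pos":[0,0,0],"dr":[0,0,0]}
    - {"delta_pos":[0,0,0],"dr":[0,0,0]}

```text
clock: 25.62
eef_pos: [0.4851, 0.277, 0.2469]
tool_rot: [0.001, 0.065, 0.998, 0.0]
ft_force: [3.1, -0.0, -4.8]
width: 0.146
finger_force: 59.1
```

```bash
python3 -c "
from h import *
rel('stand');print(robot.get_state()['ft_torque'])"
```

```text
rel mm [-1.7  0.2] 19.9 F [3.08 0.37] -4.85 yawerr -0.02 tilt deg x,y [-0.09 -0.01] t 25.62
[-0.19486084 -1.17450437  0.00440562]
```

Emit:
carry_out:
  motion:
    - {"delta_pos":[-0.009,0,0],"dr":[0,0,0]}
    - {"delta_pos":[0,0,0],"dr":[0,0,0]}
    - {"delta_pos":[0,0,0.012],"dr":[0,0,0]}
    - {"delta_pos":[0,0,0.012],"dr":[0,0,0]}
    - {"delta_pos":[0,0,0.012],"dr":[0,0,0]}
    - {"delta_pos":[0,0,0],"dr":[0,0,0]}
    - {"delta_pos":[0,0,0],"dr":[0,0,0]}

```text
clock: 26.5
eef_pos: [0.4867, 0.2767, 0.2356]
tool_rot: [-0.0, 0.065, 0.998, -0.0]
ft_force: [0.2, 0.5, -3.0]
width: 0.156
finger_force: 59.2
```

```bash
python3 -c "
from h import *
rel('stand');print(robot.get_state()['ft_torque'])"
```

```text
rel mm [-0.4 -0. ] 8.6 F [0.1  0.48] -2.96 yawerr -0.0 tilt deg x,y [0.06 0.02] t 26.5
[-0.06608057 -0.16325052 -0.03152874]
```

Emit:
carry_out:
  motion:
    - {"delta_pos":[0,0,0.007],"dr":[0,0,0]}
    - {"delta_pos":[0,0,0.007],"dr":[0,0,0]}
    - {"delta_pos":[0,0,0],"dr":[0,0,0]}
    - {"delta_pos":[0,0,0],"dr":[0,0,0]}

```text
clock: 27.0
eef_pos: [0.4869, 0.2769, 0.2316]
tool_rot: [-0.0, 0.065, 0.998, -0.0]
ft_force: [-0.2, -0.1, -4.1]
width: 0.149
finger_force: 59.2
```

```bash
python3 -c "
from h import *
rel('stand');print(robot.get_state()['ft_torque'])"
```

```text
rel mm [-0.1  0.2] 4.6 F [-0.16 -0.15] -4.12 yawerr -0.0 tilt deg x,y [0.02 0.  ] t 27.0
[0.03252465 0.03236112 0.00795507]
```

Emit:
carry_out:
  motion:
    - {"delta_pos":[0,0,0.007],"dr":[0,0,0]}
    - {"delta_pos":[0,0,0.007],"dr":[0,0,0]}
    - {"delta_pos":[0,0,0.007],"dr":[0,0,0]}
    - {"delta_pos":[0,0,0],"dr":[0,0,0]}
    - {"delta_pos":[0,0,0],"dr":[0,0,0]}

```text
clock: 27.62
eef_pos: [0.4874, 0.2771, 0.2258]
tool_rot: [0.0, 0.065, 0.998, 0.0]
ft_force: [0.3, -0.0, -1.0]
width: 0.149
finger_force: 59.4
```

```bash
python3 -c "
from h import *
rel('stand');print(robot.get_state()['ft_torque'])"
```

```text
rel mm [0.5 0.6] -1.2 F [0.32 0.01] -1.04 yawerr -0.0 tilt deg x,y [-0.04 -0.03] t 27.62
[ 0.06031035 -0.02339742 -0.0253971 ]
```

Emit:
carry_out:
  motion:
    - {"delta_pos":[0,0,0.015],"dr":[0,0,0]}
    - {"delta_pos":[0,0,0.018],"dr":[0,0,0]}
    - {"delta_pos":[0,0,0.018],"dr":[0,0,0]}
    - {"delta_pos":[0,0,0.018],"dr":[0,0,0]}
    - {"delta_pos":[0,0,0],"dr":[0,0,0]}
    - {"delta_pos":[0,0,0],"dr":[0,0,0]}

```text
clock: 28.38
eef_pos: [0.4871, 0.2768, 0.2047]
tool_rot: [-0.0, 0.065, 0.998, -0.0]
ft_force: [-0.7, -0.2, -1.9]
width: 0.149
finger_force: 59.5
```

```bash
python3 -c "
from h import *
rel('stand');print(robot.get_state()['ft_torque'])"
```

```text
rel mm [0.2 0.2] -22.3 F [-0.66 -0.32] -1.93 yawerr -0.01 tilt deg x,y [0.01 0.  ] t 28.38
[-0.03618568 -0.02996807  0.00139721]
```

Emit:
carry_out:
  motion:
    - {"delta_pos":[-0.01,0,0],"dr":[0,0,0]}
    - {"delta_pos":[-0.015,0,0],"dr":[0,0,0]}
    - {"delta_pos":[-0.02,0,0],"dr":[0,0,0]}
    - {"delta_pos":[-0.02,0,0],"dr":[0,0,0]}
    - {"delta_pos":[0,0,0],"dr":[0,0,0]}
    - {"delta_pos":[0,0,0],"dr":[0,0,0]}

```text
clock: 29.12
eef_pos: [0.5063, 0.2743, 0.2045]
tool_rot: [-0.0, 0.065, 0.998, -0.0]
ft_force: [0.0, 0.2, -1.0]
width: 0.143
finger_force: 59.5
```

```bash
python3 -c "
from h import *
rel('stand');print(robot.get_state()['ft_torque'])"
```

```text
rel mm [19.4  0.2] -22.5 F [-0.01  0.21] -1.04 yawerr -0.01 tilt deg x,y [0.03 0.01] t 29.12
[-0.03639937  0.07253998 -0.01171541]
```

Emit:
carry_out:
  motion:
    - {"delta_pos":[-0.05,0,0],"dr":[0,0,0]}
    - {"delta_pos":[-0.07,0,0],"dr":[0,0,0]}
    - {"delta_pos":[0,0,-0.1],"dr":[0,0,0]}
    - {"delta_pos":[0,0,-0.15],"dr":[0,0,0]}
    - {"delta_pos":[0,0,-0.12],"dr":[0,0,0]}
    - {"delta_pos":[0,0,0],"dr":[0,0,0]}
    - {"delta_pos":[0,0,0],"dr":[0,0,0]}

```text
clock: 30.0
eef_pos: [0.5421, 0.2692, 0.3146]
tool_rot: [-0.001, 0.065, 0.998, -0.001]
ft_force: [-0.2, 0.6, -2.4]
width: 0.149
finger_force: 59.6
```

```bash
python3 - <<'E'
from h import *
rel('stand')
s,c,im=shot("wrist","w_hung"); s,c2,i2=shot("side","s_hung")
th=np.radians(-7.4); e=np.array([np.cos(th),np.sin(th),0]); n=np.array([-e[1],e[0],0]); S=np.array([.4804,.2775,.1])
print("bar ends",proj(c,S+n*.034).round(1),proj(c,S-n*.034).round(1))
u,v=map(int,proj(c,S)); a=cv2.resize(im[v-60:v+60,u-70:u+70],None,fx=3.2,fy=3.2)
u,v=map(int,proj(c2,S)); b=cv2.resize(i2[v-40:v+40,u-40:u+40],None,fx=4.2,fy=4.2)
m=np.zeros((390,800,3),np.uint8); m[:a.shape[0],:a.shape[1]]=a; m[:b.shape[0],452:452+b.shape[1]]=b
cv2.imwrite("pics/hung.png",np.clip(m*1.3,0,255).astype(np.uint8))
goto([.4699,-.2432,.31],np.radians(99.5))
E
```

```text
rel mm [55.5 -0.4] 87.6 F [-0.24  0.6 ] -2.37 yawerr -0.03 tilt deg x,y [0.07 0.05] t 30.0
bar ends [287.1  94.2] [222.5  94.2]
shift mm [   4.7 -517.2    4.7]  fr [ 0.0155 -1.724   0.0156]
tool y yaw 82.59128230290109 pos [0.54122913 0.26907509 0.31331549]
turn about tool z (rad, assume down) -0.2951127961046094  fr -0.5902255922092188
```

View pics/hung.png

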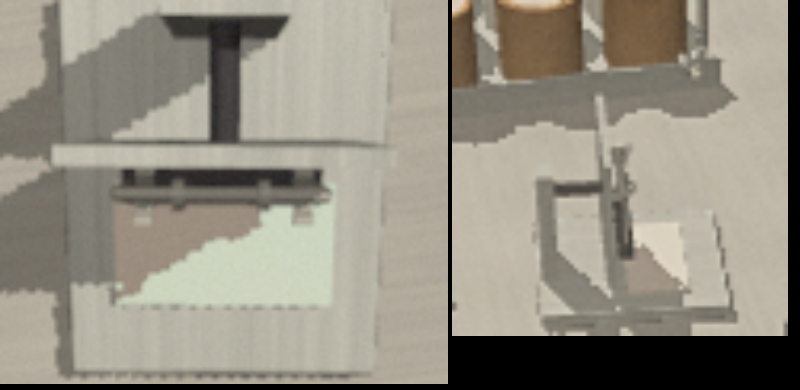

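The frame hangs level across both brackets: in the crop the bar spans (112–328,193), with brackets at 135 and 305 and collars between them. I return the rod now.

Emit:
carry_out:
  motion:
    - {"delta_pos":[0.0015,-0.08,0],"dr":[0,0,0]}
    - {"delta_pos":[0.0015,-0.16,0],"dr":[0,0,0]}
    - {"delta_pos":[0.0015,-0.17,0],"dr":[0,0,0]}
    - {"delta_pos":[0.0015,-0.17,0],"dr":[0,0,0]}
    - {"delta_pos":[0.0015,-0.17,0],"dr":[0,0,0]}
    - {"delta_pos":[0.0015,-0.17,0],"dr":[0,0,0]}
    - {"delta_pos":[0.0015,-0.17,0],"dr":[0,0,0]}
    - {"delta_pos":[0.0015,-0.17,0],"dr":[0,0,0]}
    - {"delta_pos":[0.0015,-0.17,0],"dr":[0,0,0]}
    - {"delta_pos":[0.0015,-0.16,0],"dr":[0,0,0]}
    - {"delta_pos":[0,-0.134,0],"dr":[0,0,0]}
    - {"delta_pos":[0,0,0],"dr":[0,0,-0.15]}
    - {"delta_pos":[0,0,0],"dr":[0,0,-0.15]}
    - {"delta_pos":[0,0,0],"dr":[0,0,-0.15]}
    - {"delta_pos":[0,0,0],"dr":[0,0,-0.14]}
    - {"delta_pos":[0,0,0],"dr":[0,0,0]}
    - {"delta_pos":[0,0,0],"dr":[0,0,0]}
    - {"delta_pos":[0,0,0],"dr":[0,0,0]}

```text
clock: 32.35
eef_pos: [0.4706, -0.2428, 0.3155]
tool_rot: [-0.0, -0.082, 0.997, 0.0]
ft_force: [0.5, -0.5, -1.2]
width: 0.149
finger_force: 59.6
```

```bash
python3 - <<'E'
from h import *
print(robot.get_state()["clock"]); goto([.4699,-.2432,.162],np.radians(99.5))
E
```

```text
32.35
shift mm [  0.7  -0.3 153.5]  fr [ 0.0024 -0.0009  0.5118]
tool y yaw 99.44214976715399 pos [ 0.47059269 -0.24283359  0.31552659]
turn about tool z (rad, assume down) -0.0010096770362082452  fr -0.0020193540724164905
```

Emit:
carry_out:
  motion:
    - {"delta_pos":[0.0025,-0.001,0.07],"dr":[0,0,0]}
    - {"delta_pos":[0,0,0.06],"dr":[0,0,0]}
    - {"delta_pos":[0,0,0],"dr":[0,0,0]}
    - {"delta_pos":[0,0,0.06],"dr":[0,0,0]}
    - {"delta_pos":[0,0,0],"dr":[0,0,0]}
    - {"delta_pos":[0,0,0],"dr":[0,0,0]}

```text
clock: 33.1
eef_pos: [0.4704, -0.2431, 0.2588]
tool_rot: [0.0, -0.083, 0.997, -0.0]
ft_force: [0.1, 0.0, -1.8]
width: 0.15
finger_force: 59.4
```

```bash
python3 - <<'E'
from h import *
s=robot.get_state();print(s["ft_force"],s["ft_torque"]); goto([.4699,-.2432,.162],np.radians(99.5))
E
```

```text
[ 5.93702580e-02  8.87850449e-04 -1.75785544e+00] [-0.01926541  0.03550525 -0.04025022]
shift mm [ 0.6  0.  96.8]  fr [1.900e-03 1.000e-04 3.226e-01]
tool y yaw 99.49255886755029 pos [ 0.4704459  -0.24312867  0.25876806]
turn about tool z (rad, assume down) -0.00012987226132454843  fr -0.00025974452264909687
```

Emit:
carry_out:
  motion:
    - {"delta_pos":[0,0,0.07],"dr":[0,0,0]}
    - {"delta_pos":[0,0,0.08],"dr":[0,0,0]}
    - {"delta_pos":[0,0,0.08],"dr":[0,0,0]}
    - {"delta_pos":[0,0,0.05],"dr":[0,0,0]}
    - {"delta_pos":[0,0,0],"dr":[0,0,0]}
    - {"delta_pos":[0,0,0],"dr":[0,0,0]}

```text
clock: 33.85
eef_pos: [0.4712, -0.2435, 0.1757]
tool_rot: [0.001, -0.083, 0.997, -0.0]
ft_force: [0.3, -0.5, -0.3]
width: 0.148
finger_force: 59.4
```

```bash
python3 - <<'E'
from h import *
s=robot.get_state();print(s["ft_force"],s["ft_torque"]); goto([.4699,-.2432,.162],np.radians(99.5))
E
```

```text
[ 0.28609477 -0.49585322 -0.30680208] [-0.07134486  0.0267311  -0.037517  ]
shift mm [ 1.2  0.5 13.7]  fr [0.0041 0.0018 0.0457]
tool y yaw 99.4921819673589 pos [ 0.47117949 -0.24350723  0.17569771]
turn about tool z (rad, assume down) -0.00013645041061560725  fr -0.0002729008212312145
```

Free descent; now the last part slowly.

Emit:
carry_out:
  motion:
    - {"delta_pos":[0.003,0.001,0.015],"dr":[0,0,0]}
    - {"delta_pos":[0,0,0.013],"dr":[0,0,0]}
    - {"delta_pos":[0,0,0.01],"dr":[0,0,0]}
    - {"delta_pos":[0,0,0.006],"dr":[0,0,0]}
    - {"delta_pos":[0,0,0],"dr":[0,0,0]}
    - {"delta_pos":[0,0,0],"dr":[0,0,0]}
    - {"delta_pos":[0,0,0],"dr":[0,0,0]}

```text
clock: 34.72
eef_pos: [0.4695, -0.2429, 0.1616]
tool_rot: [0.0, -0.083, 0.997, -0.0]
ft_force: [0.0, 0.8, -1.0]
width: 0.151
finger_force: 59.5
```

Emit:
carry_out:
  motion:
    - {"delta_pos":[0,0,0.004],"dr":[0,0,0]}
    - {"delta_pos":[0,0,0],"dr":[0,0,0]}
    - {"delta_pos":[0,0,0],"dr":[0,0,0]}

```text
clock: 35.1
eef_pos: [0.4697, -0.2431, 0.1608]
tool_rot: [0.0, -0.083, 0.997, -0.0]
ft_force: [0.3, 0.8, 2.9]
width: 0.148
finger_force: 60.1
```

```bash
python3 - <<'E'
from h import *
s=robot.get_state();print(s["ft_force"],s["ft_torque"]); goto([.4699,-.2432,.161],np.radians(99.5))
E
```

```text
[0.3080546  0.82482002 2.87635393] [ 0.13715724  0.3212278  -0.02908388]
shift mm [-0.2 -0.2 -0.2]  fr [-0.0007 -0.0005 -0.0005]
tool y yaw 99.49338552211995 pos [ 0.46967263 -0.24307589  0.16083931]
turn about tool z (rad, assume down) -0.0001154444173072644  fr -0.0002308888346145288
```

Emit:
carry_out:
  motion:
    - {"delta_pos":[0,0,-0.001],"dr":[0,0,0]}
    - {"delta_pos":[0,0,0],"dr":[0,0,0]}
    - {"delta_pos":[0,0,0],"dr":[0,0,0]}
    - {"delta_pos":[0,0,0],"dr":[0,0,0]}
    - {"delta_pos":[0,0,0],"dr":[0,0,0]}
    - {"delta_pos":[0,0,0],"dr":[0,0,0]}
    - {"delta_pos":[0,0,0],"dr":[0,0,0]}
    - {"delta_pos":[0,0,0],"dr":[0,0,0]}
    - {"delta_pos":[0,0,-0.05],"dr":[0,0,0]}
    - {"delta_pos":[0,0,-0.12],"dr":[0,0,0]}
    - {"delta_pos":[0,0,-0.13],"dr":[0,0,0]}
    - {"delta_pos":[0,0,0],"dr":[0,0,0]}
    - {"delta_pos":[0,0,0],"dr":[0,0,0]}
    - {"delta_pos":[0,0,0],"dr":[0,0,0]}
  grip: 0

```text
clock: 36.85
eef_pos: [0.4685, -0.2424, 0.2494]
tool_rot: [-0.001, -0.083, 0.997, 0.0]
ft_force: [-0.9, -0.2, 0.1]
width: 0.999
finger_force: 0.0
```

```bash
python3 - <<'E'
from h import *
s,c,im=shot("wrist","w_end"); print(s["eef_pos"],s["clock"])
_,p=load("w_pre"); cp,_=load("w_pre")
# compare now with the pre-grasp picture (nearly the same pose): region of rest and rod
print(proj(c,[.4713,-.2433,.19])-proj(cp,[.4713,-.2433,.19]))
a=im[70:235,195:315].astype(np.float32).mean(2); b=p[70:235,195:315].astype(np.float32).mean(2)
print(cv2.phaseCorrelate(a,b))
sh=(proj(c,[.4713,-.2433,.19])-proj(cp,[.4713,-.2433,.19])).round().astype(int)
d=np.abs(im[70+sh[1]:235+sh[1],195+sh[0]:315+sh[0]].astype(int)-p[70:235,195:315]).max(2)
print((d>40).mean(), np.argwhere(d>40).mean(0) if (d>40).any() else "")
for n in ("side",):
    _,c2,i2=shot("side","s_end"); o=cv2.imread("pics/side0.png"); 
    d=(np.abs(i2.astype(int)-o).max(2)>35).astype(np.uint8)
    for k,st in enumerate(cv2.connectedComponentsWithStats(d)[2][1:]):
        if st[4]>25: print(st)
E
```

```text
[ 0.46846023 -0.24237126  0.24941432] 36.85
[-1.76094489  7.28150929]
((1.3171914634863882, -5.904406695616771), 0.9211477101290667)
0.03328282828282828 [65.5660091  60.24430956]
[  36    0   28  149 1463]
[ 83   0  33  18 266]
[  116     0   197   240 12174]
[172   0  19   2  32]
[  0  15  12  66 344]
[215  20  23  10 113]
[  1 112  25 106 825]
[ 64 150  19  53 351]
[ 127  155  119  229 9281]
[228 161   5  15  50]
[ 73 317  16  46 283]
[319 354  36  30 431]
[ 90 360  72  24 822]
```

```bash
python3 -c "
from plant import robot
print(robot.hand_in())"
```

```text
the job is handed in; nothing more can be done
None
```

The frame hangs level on both stand brackets and the rod is back in its rest, with every contact read at about 3 N or less; I handed the job in at about 37 s with the gripper open and clear.

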